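Tug the case lid, free its catch if caught, hold the lid open

TASK

Open the aluminium sample case and hold it open. Before touching the black release tab, tug the lid up by its bar to learn whether the catch holds it: if it comes freely just carry on, and if it is caught let the lid down, slide the tab all the way towards the hinge side, and take the bar again. Lift the lid to about 50 degrees and finish while still holding it there, without disturbing the loose things standing round the case.

Things in the scene. Friction and masses are not known exactly. Their poses are not given: they have to be found in the camera images.
- case: Fixed aluminium tray 120 (x) x 150 (y) x 54 mm with a flat lid, top at 63 mm. Origin: centre of its underside, on the worktop. Its x axis runs from the lid bar (front, robot side) to the hinge, z up; turned up to 0.3 rad. Grey latch housing on its right: x -55..+30, y -75..-125 mm, 50 mm high. A hidden bolt inside holds the lid or stands drawn back: this differs by start and cannot be seen.
- lid (a joint): Lid angle about its hinge (rad): 0 shut, grows as the bar rises, stop at 1.25. The lid (about 0.2 to 0.35 kg) falls shut when let go at any angle. If caught it stops hard at about 0.04 rad (6 mm at the bar; 0.06 if pulled hard); do not pull with more than about 25 N. If free it goes on rising; at the bar its weight is under 4 N, so a larger steady pull along its arc means it is caught.
- lid_bar (a point): Centre of the lid's grip: a round steel bar 10 mm thick, 90 mm long along the case's y axis, with a thin arm at each end (keep to the middle 60 mm). Lid shut, it is 103 mm in front of the case origin (case -x), 74.5 mm above the worktop, with a clear 36 mm gap to the lid's front edge. It swings with the lid about lid_hinge and can turn between gripping pads. Pinch it from above.
- lid_hinge (a point): Point on the lid's hinge axis (which runs along the case's y axis), 62 mm behind the case origin (case +x), 56.5 mm above the worktop. The bar's centre, lid shut, lies 165 mm in front of it and 18 mm above it.
- release (a joint): Travel of the release tab (m): 0 at home (always so at the start, caught or not), grows as it slides along case +x towards the hinge side, end stop at 0.016. No spring: it slides with about 2 to 6 N and stays where it is left. Sliding it 13 mm or more draws back a bolt that was caught, which then stays back.
- release_tab (a point): Centre of the top of the black release tab on the latch housing: an upright plate 10 (case x) x 22 (case y) mm, 30 mm high, on a foot 22 x 26 x 3.5 mm that slides on the housing's top (50 mm above the worktop). At home this point is at (-24, -103) mm in the case frame, 80.5 mm above the worktop. Pinch it across its 10 mm, or push it.
- tape_roll: Loose bystander: roll of dark tape 55 x 53 x 19 mm lying flat, left front. Origin: centre of its underside.
- pipettor: Loose bystander: black pipette lying, 221 mm long, left of the case. Origin: under its centre.
- post_short: Loose bystander: steel post standing behind the case, 13 mm thick, 50 mm high. Origin: centre of its underside.
- post_tall: Loose bystander: steel post standing behind the case, 13 mm thick, 75 mm high. Origin: centre of its underside.
- lens: Loose bystander: lens in a black ring on a pedestal, 32 x 32 x 66 mm, behind the case. Origin: centre of its underside.
- vial: Loose bystander: amber screw-cap vial 27 mm across, 60 mm high, standing left of the case. Origin: centre of its underside.
- fork: Loose bystander: flat steel clamping fork 33 x 67 x 8 mm lying right in front. Origin: centre of its underside.

How it is judged:
By the outcome, as a careful person would: the job done as asked, in the order asked, and still so for the second after the job is handed in, while the arm keeps its last pose, push and grip.
It also fails if it takes over 58 s, if anything falls off the work surface, if the arm or the gripper's body presses on something with over 40 N, if the wrist force passes 120 N, or if a joint passes its speed limit or range.

ROBOT

A 6-joint arm with a two-finger parallel gripper is mounted at the origin on a cart in front of the work surface, level with it; the furniture and walls round the work are solid. World frame = base frame: x ahead of the robot, y to its left, z up, the work surface at z = 0. Lengths are in mm, angles in rad, forces in N, time in s.
With the tool pointing down it reaches from about 300 to 850 mm from the base axis. Payload 4.2 kg.
Tool frame: the origin (TCP) lies midway between the tips of the shut fingers; the grasp point (between the pads) lies tcp_to_grasp behind it (tcp_to_grasp is the distance from the TCP to the grasp point, in mm); z points along the fingers, y is the line along which they close (so a half turn about z gives the same grasp; the last joint's range is limited). The gripper opens to 91 mm and grips with 3 to 60 N. Pads are 32 mm wide; open, the fingers measure 118 mm over their backs; the gripper's body (76 mm by 178 mm) begins 60 mm behind the grasp point.
Start: joints at [1.282, 0.32, 1.565, -0, 1.257, -0.02], TCP at [152.707, 554.368, 213.976] pointing down, gripper open.
Joint ranges: [-3.11, 3.11], [-0.84, 2.01], [0.21, 2.61], [-1.34, 4.49], [0.05, 2.63], [-2.56, 2.56]. Speed limits (rad/s): [2.57, 2.57, 3.14, 3.14, 3.14, 3.14].

INTERFACE

Orientations are given as a 3x3 rotation matrix whose columns are the frame's x, y, z axes.
In Python, from workcell import * gives the robot as it stands. The module is installed in compiled form; this text tells all that it offers.
- The arm moves only by the tool play_rows, never from a script. Its argument "commands" is text: rows parted by semicolons, each of 7 numbers parted by spaces: the closure in counts, from 0 (fully open) to 255 (shut), then the shift along the world's x, y, z in mm, then the turn, a rotation vector about the world's x, y, z in rad. A call has 1 to 8 rows; each row shifts and turns the commanded pose from where the row before left it; what a row does not reach is not made up. A row lasts 1/12 s, in which the tool goes at most 41.7 mm and 7.16 degrees, less where a joint would pass 70% of its speed; a pose out of reach is approached as far as the arm can. A call is refused whole if a number of a shift passes 41.7 or a number of a turn 0.125, either way. A call with a gripper value outside its range is refused whole. The fingers move at their own pace and stop on an object; "grip_force" is the grip in N (left out, the last holds). Time passes only in rows, so rows that do not move let the fingers close. It gives the time, the measured TCP pose, the force and the opening at its end, in the units of the state.
- get_state(): the state, without advancing time (a new reading comes with each control period).
- get_image(name): name is "scene" or "top" or "wrist"; returns a dict with "image" (400x640x3 uint8, blue, green, red), "z_map" (400x640 float32, mm along the optical axis (not along the pixel's ray), 0 where there is no reading), "fovy" (degrees; the focal length in pixels is half the picture's height over the tangent of half this angle, whatever the lens; pixels are square), "cx", "cy" (the principal point, pixels), "cam_to_world" (4x4, takes a point from camera to world coordinates). Camera axes: x right, y down, z forward; pixel columns grow to the right and rows downward; lengths in mm; the calibration is good to about 2 mm. A picture is of the moment at which its call begins.
- sign_off(): hands the job in, once; it reports no verdict.
The state is a dict: "t": time; "joints": joint angles; "joint_velocities": joint speeds; "effort": joint torques, N m; "eef_pos": TCP position; "orientation": TCP orientation; "ft_force": force on the tool from outside, world axes, zero at the start; "wrist_torque": the same for the moment, N m; "grip_width": finger opening in mm.
Only numpy, scipy, OpenCV 4.12 (cv2) and the standard library are available. Lean on these libraries where they do the work, as an engineer would, in place of code of your own. Each camera call takes 0.05 s, during which the arm holds its last target. There are 200 camera calls.

## Working session

There is one attempt and no reset: what is moved stays moved. The work goes in short steps, Python scripts to look and compute and a tool call to move; the robot and the scene stay as the last step left them, time stands still between calls to the robot, and variables do not carry over. Pictures are saved under pics/ and viewed, on a budget of 10 in all, crops included, one or two more only if the job needs it, and the job is handed in when it is done.

Besides the shell and the picture viewer there is one more tool, called after "Request:" by a JSON object that holds its "method" and its "body". play_rows: Moves the arm, as the interface text tells. Its arguments: {"type":"object","properties":{"commands":{"type":"string"},"grip_force":{"type":"number"}},"required":["commands"]}

```bash
mkdir -p pics
cat > h.py <<'E'
from workcell import *
import numpy as np, cv2
def cam(n):
    d=get_image(n); d['f']=200/np.tan(np.radians(d['fovy'])/2); return d
def pts(d):
    z=d['z_map']; v,u=np.mgrid[0:400,0:640]
    P=np.stack([(u-d['cx'])/d['f']*z,(v-d['cy'])/d['f']*z,z,np.ones_like(z)],-1)
    return (P@np.array(d['cam_to_world']).T)[...,:3]
def ray(d,u,v,h):
    M=np.array(d['cam_to_world']); r=M[:3,:3]@[(u-d['cx'])/d['f'],(v-d['cy'])/d['f'],1]; o=M[:3,3]
    return o+r*(h-o[2])/r[2]
E
python3 - <<'E'
from h import *
s=get_state(); print({k:np.round(v,3).tolist() for k,v in s.items()})
import workcell; print([n for n in dir(workcell) if n[0]!='_'])
for n in ('top','scene'):
    d=cam(n); cv2.imwrite(f'pics/{n}1.png',d['image']); print(n,d['fovy'],np.round(d['cam_to_world'],3).tolist())
try: print(tcp_to_grasp)
except Exception as e: print(e)
E
```

```text
{'t': 0.0, 'joints': [1.282, 0.32, 1.566, -0.0, 1.257, -0.02], 'joint_velocities': [0.003, -0.0, 0.0, -0.0, -0.0, -0.0], 'effort': [0.0, -41.247, -23.197, 0.073, 0.046, -0.0], 'eef_pos': [152.574, 553.854, 213.124], 'orientation': [[-0.964, 0.266, -0.0], [0.266, 0.964, -0.002], [-0.0, -0.002, -1.0]], 'ft_force': [1.183, -0.322, 0.643], 'wrist_torque': [0.012, 0.034, 0.023], 'grip_width': 91.376}
['Unreachable', 'get_image', 'get_state', 'sign_off', 'tcp_to_grasp']
top 52.712730350465804 [[0.006, -0.99, 0.14, 490.595], [-1.0, -0.004, 0.014, 29.997], [-0.013, -0.14, -0.99, 1073.532], [0.0, 0.0, 0.0, 1.0]]
scene 45.68627352254751 [[0.732, -0.496, 0.467, 127.27], [-0.681, -0.519, 0.516, -527.166], [-0.014, -0.696, -0.718, 839.852], [0.0, 0.0, 0.0, 1.0]]
18.8
```

View pics/top1.png

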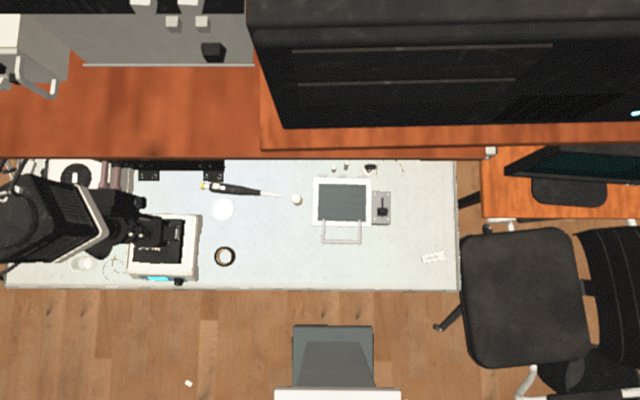

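View pics/scene1.png

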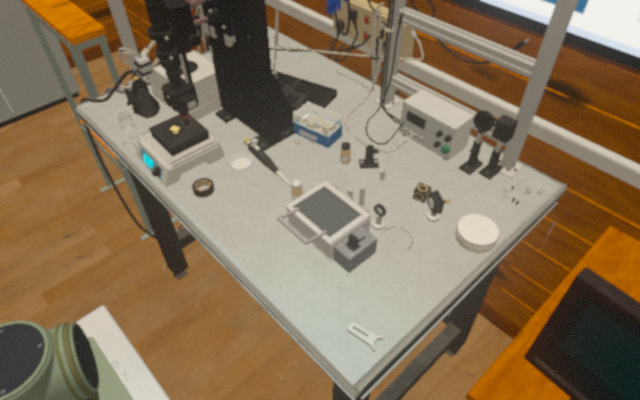

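Top view: lid at about (313–371, 177–226), bar at about (342, 243), tab at about (381, 209), tape at (225, 256), posts and lens behind at rows 165–172. Scene view agrees, with the vial touching distance left of the case. Next come rough positions.

Run:
```python
from h import *
d=cam('top')
for n,u,v,h in [('barL',323,243,74.5),('barR',361,243,74.5),('lidFL',313.5,226,63),('lidFR',371,226,63),('lidBL',315,178,63),('lidBR',371,178,63),('tab',381.5,208,80),('vial',297,199,60),('tape',225,256,19),('fork',433,257,8),('lens',370,167,66),('p1',334,168,50),('p2',346,167,75)]:
    print(n,np.round(ray(d,u,v,h)))
P=pts(d); m=(P[...,2]>56)&(P[...,2]<70)&(P[...,0]>350)&(P[...,0]<620)&(abs(P[...,1]+20)<150)
v,u=np.nonzero(m); r=cv2.minAreaRect(np.float32(P[m][:,:2])); print(m.sum(),r, cv2.boxPoints(r).round())
```

```text
barL [515.  39.  74.]
barR [516. -54.  74.]
lidFL [557.  63.  63.]
lidFR [558. -80.  63.]
lidBL [679.  61.  63.]
lidBR [680. -82.  63.]
tab [ 602. -105.   80.]
vial [626. 106.  60.]
tape [481. 294.  19.]
fork [ 482. -246.    8.]
lens [708. -79.  66.]
p1 [708.  12.  50.]
p2 [706. -18.  75.]
1465 ((578.2249755859375, -5.150726318359375), (81.22754669189453, 227.49365234375), 0.17154374718666077) [[ 537.  108.]
 [ 538. -119.]
 [ 619. -119.]
 [ 618.  109.]]
```

Request:
{"method": "play_rows", "body": {"commands": "0 17 -34.5 5.5 0 0 -0.081;0 17 -34.5 5.5 0 0 -0.081;0 17 -34.5 5.5 0 0 -0.081;0 17 -34.5 5.5 0 0 -0.081;0 17 -34.5 5.5 0 0 -0.081;0 17 -34.5 5.5 0 0 -0.081;0 17 -34.5 5.5 0 0 -0.081;0 17 -34.5 5.5 0 0 -0.081", "grip_force": 20}}

```text
t: 0.82
eef_pos: [288.9, 276.5, 258.1]
orientation: [[-0.606, 0.796, 0.0], [0.796, 0.606, -0.0], [-0.0, 0.0, -1.0]]
ft_force: [-0.2, -0.4, 0.0]
grip_width: 91.0
```

Request:
{"method": "play_rows", "body": {"commands": "0 17 -34.5 5.5 0 0 -0.081;0 17 -34.5 5.5 0 0 -0.081;0 17 -34.5 5.5 0 0 -0.081;0 17 -34.5 5.5 0 0 -0.081;0 17 -34.5 5.5 0 0 -0.081;0 17 -34.5 5.5 0 0 -0.081;0 17 -34.5 5.5 0 0 -0.081;0 17 -34.5 5.5 0 0 -0.081"}}

```text
t: 1.48
eef_pos: [424.9, 0.4, 302.2]
orientation: [[-0.002, 1.0, 0.0], [1.0, 0.002, 0.0], [0.0, 0.0, -1.0]]
ft_force: [1.3, -0.0, -0.9]
grip_width: 91.6
```

Run:
```python
from h import *
d=cam('wrist'); cv2.imwrite('pics/w1.png',d['image'])
s=get_state(); print({k:np.round(s[k],3).tolist() for k in ('t','joints','eef_pos','orientation','ft_force')}); print(d['fovy'],np.round(d['cam_to_world'],3).tolist())
```

```text
{'t': 1.533, 'joints': [-0.035, 0.033, 1.702, -0.006, 1.401, -0.028], 'eef_pos': [428.687, -5.402, 302.959], 'orientation': [[0.006, 1.0, 0.005], [1.0, -0.006, -0.006], [-0.006, 0.005, -1.0]], 'ft_force': [4.545, -3.949, 1.159]}
67.20805437988271 [[1.0, 0.001, -0.0, 424.163], [0.001, -0.957, -0.292, 83.897], [-0.001, 0.292, -0.957, 472.12], [0.0, 0.0, 0.0, 1.0]]
```

View pics/w1.png

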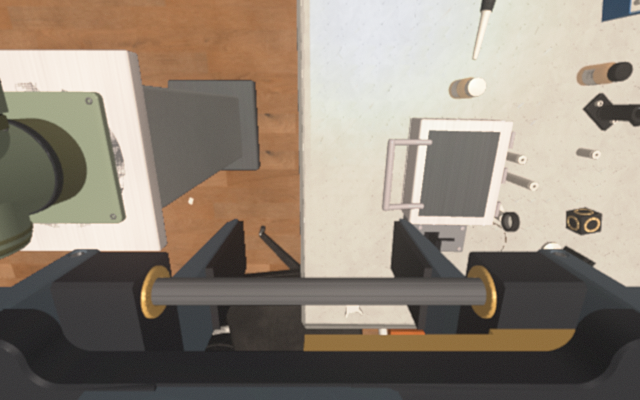

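Wrist view: the bar runs (388,140)–(388,208), the lid corners are about (417,120), (512,122), (500,225) and (410,222), and the case is turned slightly. The tab is near (435,237). I'll fit these from depth.

```bash
cat > m.py <<'E'
from h import *
def meas():
    d=cam('wrist'); P=pts(d); X,Y,Z=P[...,0],P[...,1],P[...,2]
    roi=(X>480)&(X<720)&(Y>-160)&(Y<110)&(d['z_map']>0)
    lid=(roi&(Z>58)&(Z<70)).astype(np.uint8); n,l,st,c=cv2.connectedComponentsWithStats(lid)
    k=1+np.argmax(st[1:,4]); q=P[l==k]; r=cv2.minAreaRect(np.float32(q[:,:2])); print('lid',r,np.median(q[:,2]),cv2.boxPoints(r).round(1).tolist())
    hi=roi&(Z>70)&(Z<100); n,l,st,c=cv2.connectedComponentsWithStats(hi.astype(np.uint8))
    for k in range(1,n):
        if st[k,4]>15: q=P[l==k]; print('hi',st[k].tolist(),q.mean(0).round(1),q.min(0).round(1),q.max(0).round(1), cv2.minAreaRect(np.float32(q[:,:2])))
    return d,P
E
python3 - <<'E'
from m import *
d,P=meas()
print(get_state()['eef_pos'],d['cam_to_world'][:3,3])
E
```

```text
lid ((611.7334594726562, -8.828742980957031), (149.7316436767578, 153.72703552246094), 88.59396362304688) 62.66705728148327 [[533.0999755859375, -81.80000305175781], [686.7000122070312, -85.5999984741211], [690.4000244140625, 64.0999984741211], [536.7000122070312, 67.9000015258789]]
hi [379, 133, 33, 73, 729] [522.5  -4.2  76.3] [512.7 -57.   70. ] [551.6  41.9  81.4] ((532.150390625, -7.7097625732421875), (98.9565658569336, 37.833621978759766), 89.30648803710938)
hi [525, 175, 8, 9, 44] [715.6 -20.9  73.6] [711.8 -27.1  70. ] [719.4 -15.5  75.6] ((715.5438842773438, -21.559165954589844), (7.210127353668213, 11.692996978759766), 4.63482141494751)
hi [429, 232, 10, 16, 107] [ 594.7 -107.7   77.8] [ 590.1 -120.    70.4] [ 601.1 -100.2   81.4] ((595.0819091796875, -109.86937713623047), (19.43857192993164, 10.611510276794434), 85.0942611694336)
[426.90327457  -1.95183299 302.30915553] [427.81667326  79.18982576 472.31355521]
```

Request:
{"method": "play_rows", "body": {"commands": "150 15 -1 -28 0 0 0;150 15 -1 -28 0 0 0;150 15 -1 -28 0 0 0;150 15 -1 -28 0 0 0;150 15 -1 -28 0 0 0;150 15 -1 -28 0 0 0;150 0 0 0 0 0 0;150 0 0 0 0 0 0"}}

```text
t: 2.25
eef_pos: [513.5, -2.9, 132.5]
orientation: [[-0.007, 1.0, -0.005], [1.0, 0.007, 0.0], [0.0, -0.005, -1.0]]
ft_force: [-0.1, 0.5, 0.0]
grip_width: 40.9
```

Run:
```python
from m import *
d,P=meas(); cv2.imwrite('pics/w2.png',d['image'])
hi=(P[...,2]>74)&(P[...,2]<84)&(P[...,0]>495)&(P[...,0]<535)&(P[...,1]<45)&(P[...,1]>-5)
q=P[hi]; print(len(q)); 
for y in range(-5,45,10):
    a=q[(q[:,1]>y)&(q[:,1]<y+10)]
    if len(a): print(y,a.min(0).round(1),a.max(0).round(1))
s=get_state(); print(s['t'],s['eef_pos'],s['grip_width'],s['ft_force'])
```

```text
lid ((614.30517578125, -0.7885894775390625), (134.02435302734375, 148.6060333251953), 88.86802673339844) 62.70779767059102 [[538.7000122070312, -66.30000305175781], [687.2999877929688, -69.30000305175781], [689.9000244140625, 64.69999694824219], [541.2999877929688, 67.69999694824219]]
hi [319, 157, 52, 117, 1899] [ 5.229e+02 -5.000e-01  7.640e+01] [513.3 -55.7  70. ] [552.4  43.2  80.5] ((530.4304809570312, -6.900112152099609), (98.47216033935547, 37.342872619628906), 85.90090942382812)
hi [558, 228, 15, 16, 149] [715.8 -20.5  73.2] [712.1 -27.   70.1] [720.  -14.5  76. ] ((715.9684448242188, -20.802627563476562), (7.77883768081665, 12.540092468261719), 0.9895811676979065)
828
-5 [514.6  -4.9  75.2] [523.5   5.   79.9]
5 [514.5   5.1  74.5] [524.1  14.9  80. ]
15 [514.4  15.2  74.1] [523.9  24.9  80.1]
25 [515.1  25.   74.1] [528.2  34.8  80.5]
35 [515.   35.2  74. ] [535.   43.2  80. ]
2.3 [514.16523149  -3.04375344 134.07975665] 38.803363802919414 [-0.37577071  0.21033513  0.61558994]
```

View pics/w2.png

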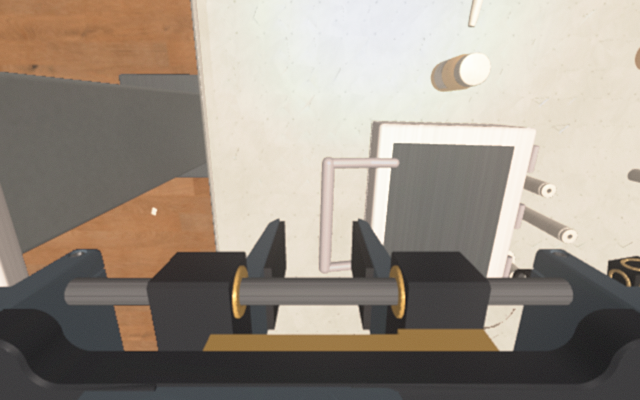

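The close view shows the bar at about (326,160–270), between the fingers at (275,240) and (365,240). Its centre is about (519, −7), with the yaw near zero.

Request:
{"method": "play_rows", "body": {"commands": "150 2.5 -2 -20 0 0 0;150 2 -2 -20 0 0 0;150 0 0 -20 0 0 0;150 0 0 -10 0 0 0;150 0 0 -8 0 0 0;150 0 0 0 0 0 0"}}

```text
t: 2.8
eef_pos: [518.7, -7.4, 56.0]
orientation: [[-0.006, 1.0, -0.001], [1.0, 0.006, 0.0], [0.0, -0.001, -1.0]]
ft_force: [-0.8, 0.3, -0.1]
grip_width: 37.7
```

Request:
{"method": "play_rows", "body": {"commands": "255 0 0 0 0 0 0;255 0 0 0 0 0 0;255 0 0 0 0 0 0;255 0 0 0 0 0 0;255 0 0 0 0 0 0;255 0 0 0 0 0 0", "grip_force": 30}}

```text
t: 3.3
eef_pos: [519.5, -7.6, 56.6]
orientation: [[-0.005, 1.0, 0.001], [1.0, 0.005, 0.0], [0.0, 0.001, -1.0]]
ft_force: [-0.5, -0.3, 4.5]
grip_width: 9.2
```

Request:
{"method": "play_rows", "body": {"commands": "255 0.1 0 1.5 0 0 0;255 0.2 0 1.5 0 0 0;255 0 0 0 0 0 0;255 0 0 0 0 0 0"}}

```text
t: 3.63
eef_pos: [519.7, -7.7, 58.9]
orientation: [[-0.006, 1.0, 0.0], [1.0, 0.006, 0.0], [0.0, 0.0, -1.0]]
ft_force: [1.1, 0.2, -2.2]
grip_width: 9.4
```

Request:
{"method": "play_rows", "body": {"commands": "255 0.2 0 1.5 0 0 0;255 0.2 0 1.5 0 0 0;255 0 0 0 0 0 0;255 0 0 0 0 0 0"}}

```text
t: 3.97
eef_pos: [520.1, -7.6, 62.0]
orientation: [[-0.006, 1.0, 0.0], [1.0, 0.006, -0.0], [-0.0, 0.0, -1.0]]
ft_force: [1.4, -0.7, -2.5]
grip_width: 9.5
```

Request:
{"method": "play_rows", "body": {"commands": "255 0.1 0 1 0 0 0;255 0.1 0 1 0 0 0;255 0 0 0 0 0 0;255 0 0 0 0 0 0"}}

```text
t: 4.3
eef_pos: [520.4, -7.7, 64.1]
orientation: [[-0.006, 1.0, 0.001], [1.0, 0.006, -0.0], [-0.0, 0.001, -1.0]]
ft_force: [2.2, -0.7, -2.7]
grip_width: 9.6
```

Request:
{"method": "play_rows", "body": {"commands": "255 0.2 0 1.5 0 0 0;255 0.2 0 1.5 0 0 0;255 0 0 0 0 0 0;255 0 0 0 0 0 0"}}

```text
t: 4.63
eef_pos: [520.9, -7.7, 67.2]
orientation: [[-0.006, 1.0, 0.001], [1.0, 0.006, -0.0], [-0.0, 0.001, -1.0]]
ft_force: [3.4, 0.1, -3.6]
grip_width: 9.2
```

Request:
{"method": "play_rows", "body": {"commands": "255 0.3 0 1.5 0 0 0;255 0.3 0 1.5 0 0 0;255 0 0 0 0 0 0;255 0 0 0 0 0 0"}}

```text
t: 4.97
eef_pos: [521.4, -7.7, 70.2]
orientation: [[-0.006, 1.0, 0.001], [1.0, 0.006, -0.0], [-0.0, 0.001, -1.0]]
ft_force: [4.7, -0.7, -3.0]
grip_width: 9.5
```

Request:
{"method": "play_rows", "body": {"commands": "255 1.3 0 4.7 0 0 0;255 1.3 0 4.7 0 0 0;255 1.4 0 4.7 0 0 0;255 1.5 0 4.6 0 0 0;255 1.6 0 4.6 0 0 0;255 1.7 0 4.6 0 0 0;255 0 0 0 0 0 0"}}

```text
t: 5.55
eef_pos: [529.2, -7.8, 98.6]
orientation: [[-0.006, 1.0, -0.001], [1.0, 0.006, -0.0], [-0.0, -0.001, -1.0]]
ft_force: [-0.8, -3.0, -1.3]
grip_width: 9.7
```

```bash
cat > ang.py <<'E'
from h import *
d=cam('wrist'); P=pts(d); X,Y,Z=P[...,0],P[...,1],P[...,2]
g=d['image'].max(2)
m=(d['z_map']>0)&(X>560)&(X<680)&(Y>-55)&(Y<50)&(Z>57)&(Z<240)&(Z<75+1.8*(684-X))
q=P[m]; 
import sys
# robust plane z=ax+by+c
for _ in range(4):
    A=np.c_[q[:,:2],np.ones(len(q))]; s=np.linalg.lstsq(A,q[:,2],rcond=None)[0]; r=abs(A@s-q[:,2]); q=q[r<max(3,2*np.median(r))]
s_=get_state(); e=s_['eef_pos']; gx,gz=e[0],e[2]+18.8
print('lid deg',np.degrees(np.arctan(-s[0])),s,len(q)); print('from tool', np.degrees(np.arctan2(gz-56.5,684-gx))-6.23, 'r',np.hypot(gz-56.5,684-gx))
print(s_['t'],e,s_['ft_force'],s_['grip_width'])
cv2.imwrite('pics/a%d.png'%(s_['t']*100),d['image'])
E
python3 ang.py
```

```text
lid deg 58.46484682399048 [-1.62960658e+00  7.33753533e-01  1.14338354e+03] 25845
from tool 15.099452544623404 r 166.30380270627523
5.6 [529.0872798   -7.81250856  98.18970089] [-1.75708669 -3.33590255 -1.12113224] 9.725631435997142
```

View pics/a560.png

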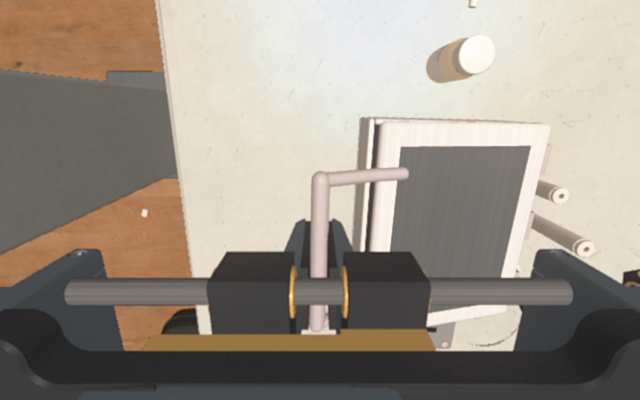

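The lid came freely past 15° with about 3 N of pull, so the catch isn't holding it. I'll leave the tab alone and carry on along the arc.

Request:
{"method": "play_rows", "body": {"commands": "255 2.6 -0.1 6 0 0 0;255 2.8 -0.1 6 0 0 0;255 3.1 -0.1 5.9 0 0 0;255 3.4 -0.1 5.8 0 0 0;255 3.6 -0.1 5.8 0 0 0;255 3.7 -0.1 5.7 0 0 0;255 0 0 0 0 0 0"}}

```text
t: 6.18
eef_pos: [547.5, -8.2, 134.5]
orientation: [[-0.006, 1.0, -0.004], [1.0, 0.006, 0.0], [0.0, -0.004, -1.0]]
ft_force: [-7.6, -1.9, 2.0]
grip_width: 9.1
```

Request:
{"method": "play_rows", "body": {"commands": "255 4 -0.1 5.4 0 0 0;255 4.2 -0.1 5.3 0 0 0;255 4.4 -0.1 5.1 0 0 0;255 4.6 -0.1 4.9 0 0 0;255 4.8 -0.1 4.7 0 0 0;255 5.1 -0.1 4.6 0 0 0;255 0 0 0 0 0 0"}}

```text
t: 6.77
eef_pos: [574.4, -8.7, 165.6]
orientation: [[-0.006, 1.0, -0.004], [1.0, 0.006, 0.0], [0.0, -0.004, -1.0]]
ft_force: [-10.3, -1.2, 9.8]
grip_width: 9.2
```

Force is pointing radially outward, about 14 N. I'll ease outward and see how it reacts.

Request:
{"method": "play_rows", "body": {"commands": "255 -0.6 0 0.7 0 0 0;255 -0.6 0 0.7 0 0 0;255 0 0 0 0 0 0"}}

```text
t: 7.02
eef_pos: [574.2, -8.7, 165.5]
orientation: [[-0.006, 1.0, -0.001], [1.0, 0.006, 0.0], [0.0, -0.001, -1.0]]
ft_force: [-5.6, -1.3, 3.3]
grip_width: 8.9
```

```bash
sed -i 's/^m=/M=np.array(d["cam_to_world"])\nm=(np.mgrid[0:400,0:640][0]<250)\&/' ang.py; python3 ang.py; ls -t pics | head -1
```

```text
lid deg 43.315562910884864 [-9.42865294e-01  2.40239500e-02  7.09133952e+02] 7234
from tool 43.06005145395278 r 168.46059168357138
7.0667 [574.1249428   -8.69674195 165.39668263] [-6.15431054 -1.46063448  4.15025894] 9.268422272514135
a706.png
```

Request:
{"method": "play_rows", "body": {"commands": "255 -0.6 0 0.8 0 0 0;255 2.5 0 2.3 0 0 0;255 2.5 0 2.2 0 0 0;255 2.6 0 2.1 0 0 0;255 2.6 0 2 0 0 0;255 2.7 0 2 0 0 0;255 2.7 0 2 0 0 0;255 0 0 0 0 0 0"}}

```text
t: 7.73
eef_pos: [590.9, -9.0, 178.9]
orientation: [[-0.006, 1.0, 0.001], [1.0, 0.006, -0.0], [-0.0, 0.001, -1.0]]
ft_force: [-5.8, -1.9, 4.6]
grip_width: 9.4
```

```bash
python3 ang.py; cp $(ls -t pics/a*.png|head -1) pics/last.png; python3 -c "
from h import *
cv2.imwrite('pics/s2.png',cv2.resize(cam('scene')['image'][130:330,200:480],None,fx=2.8,fy=2.8))"
```

```text
lid deg 51.77520454261711 [-1.26964233e+00  3.15323925e-02  9.32124898e+02] 5869
from tool 50.26755301136366 r 169.16609769374202
7.7833 [590.62494949  -8.98031223 178.76122271] [-4.5729219  -0.89106967  4.68464946] 9.565462588366433
```

View pics/s2.png

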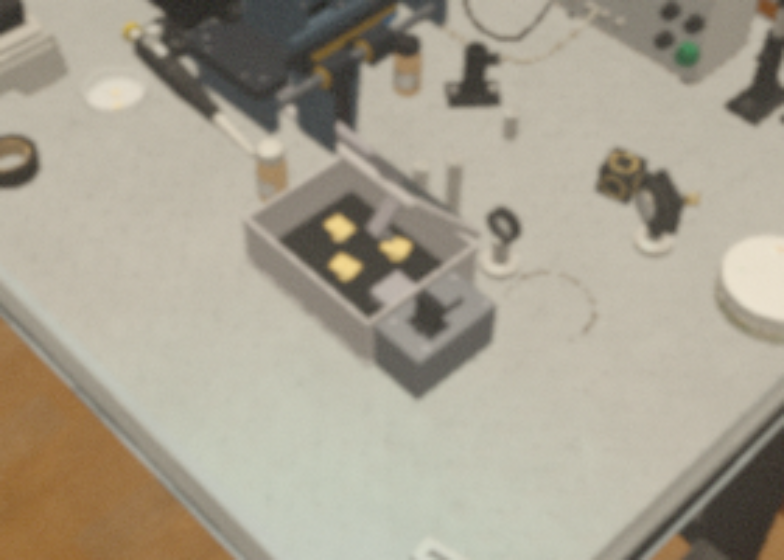

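View pics/last.png

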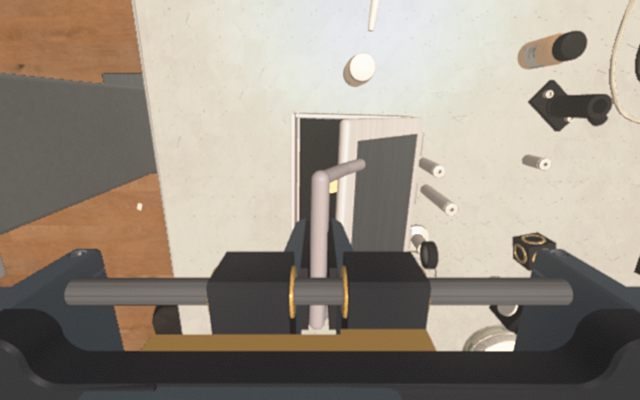

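Scene: the case is open with samples visible, and the posts, lens and vial are still standing; the tab wasn't touched. Wrist: the bar at (320,180–330) is held in the pads. I'll settle briefly, recheck and hand in.

Request:
{"method": "play_rows", "body": {"commands": "255 0 0 0 0 0 0;255 0 0 0 0 0 0;255 0 0 0 0 0 0;255 0 0 0 0 0 0;255 0 0 0 0 0 0;255 0 0 0 0 0 0"}}

```text
t: 8.33
eef_pos: [590.2, -9.0, 178.5]
orientation: [[-0.006, 1.0, 0.001], [1.0, 0.006, -0.0], [-0.0, 0.001, -1.0]]
ft_force: [-4.6, -2.3, 4.3]
grip_width: 9.0
```

```bash
python3 ang.py; python3 -c "
from workcell import *
print(sign_off())"
```

```text
lid deg 51.52733979818492 [-1.25840437e+00  3.13669495e-02  9.24364832e+02] 5965
from tool 50.10798417071322 r 169.15609594178937
8.3833 [590.23800028  -8.97948285 178.49230165] [-4.45800967 -2.71005102  4.57927989] 9.287118818816666
the job is handed in; nothing more can be done
None
```

The case is open and the arm is still holding the lid at about 50°. I gripped the bar and tugged first: the lid rose freely to about 15° with a pull of 3–5 N. The catch was not holding it, so I left the release tab alone and lifted the lid along its arc.

**Last checks before hand-in (t = 8.4 s):**
- **Lid angle:** 51.5° from the depth image and 50.1° from the tool position.
- **Grip:** firm and steady, with the opening at about 9.3 mm on the 10 mm bar.
- **Surroundings:** the posts, lens and vial were standing in place in the last pictures, and the other loose things in view looked unmoved.

**What disagreed:** on the way up the force reached about 14 N, pushing outward from the hinge. I eased the tool outward and it fell to about 6–7 N, where it stayed at the end. The tool-to-hinge distance read 169 mm against the nominal 166 mm. I put that down to a few millimetres of position error or slip of the bar in the pads, but did not trace it further.

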